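# Tip the vial block down onto its bed over the fence

### The job

The grey vial block stands on end on the low step of the tipping cradle. Push it over the cradle's fence edge so that it pivots down onto the rubber bed and lies flat and straight there with its wells facing up, its foot still at the fence. Support it all the way and lower it gently: do not let it fall onto the bed, do not lift it off the fence, and leave the vials and the dish beside it alone.

Things in the scene. Friction and masses are not known exactly. Their poses are not given: they have to be found in the camera images.
- cradle: Fixed tipping cradle, 175 (its x) x 132 (y) x 68 mm high. Origin on the worktop under the middle of its fence; z up. Local x 0 to +80 mm: low step, top at 42 mm. x 0 to -95 mm: bed with black rubber pad, top at 52 mm; its edge at x = 0 is a rubber-faced bar, the fence, 10 mm above the step. Past -95 mm only worktop. Cheeks 10 mm thick, 68 mm high along both sides, 112 mm apart inside.
- fence_edge (a point): Middle of the fence's upper edge, over which the block pivots: 52 mm above the worktop at the cradle's x = 0, y = 0; axes as the cradle's. The block is to tip towards the cradle's -x. When it lies right, its foot sticks out 10 to 30 mm behind this edge and its top end 35 to 55 mm past the far end of the bed, with 52 mm of air below.
- vial_block: Loose grey plastic vial block, 0.6 to 0.95 kg, on end on the step: 50 mm thick (its x), 100 wide (y), 160 tall (z, foot to top end). Origin at the middle of its foot. Six round wells, 36 mm across, 38 deep, in its +x face; the last 31 mm to the top end are plain. Its plain -x face stands 2 to 7 mm from the fence. Lying right, its z points along the cradle's -x and its x (wells) up.
- block_centre (a point): Centre of the vial block, 80 mm from its foot; axes as the block's. Friction is about 0.6, and 1.2 on the fence. Pushed high up the block pivots over the fence; it balances about 20 degrees from upright and beyond that falls unless something supports its plain face or end.
- block_foot_edge (a point): Middle of the block's foot edge on its plain -x side, the edge that stands at the fence (local -25, 0, 0 mm); axes as the block's. It may slide back up to 25 mm from the fence while the block tips.
- block_top_end (a point): Middle of the block's top end face (local 0, 0, 160 mm), 50 x 100 mm; axes as the block's.
- dish: Bystander: round aluminium moisture dish with lid, 61 mm across, 26 mm high, on the worktop beside the cradle; origin at the middle of its underside. Not to be disturbed.
- vial_red: Bystander: sample vial with a red cap, 33 mm across, 78 mm high, standing on the worktop behind the step, 130 to 165 mm from the fence edge on the cradle's +x side; origin at the middle of its underside. Not to be disturbed.
- vial_blue: Bystander: sample vial with a blue cap, 33 mm across, 78 mm high, standing on the worktop behind the step, 130 to 165 mm from the fence edge on the cradle's +x side; origin at the middle of its underside. Not to be disturbed.
- vial_white: Bystander: sample vial with a white cap, 33 mm across, 78 mm high, standing on the worktop behind the step, 130 to 165 mm from the fence edge on the cradle's +x side; origin at the middle of its underside. Not to be disturbed.
Mind the look-alikes: they are no part of the job. There is more than one size of the cradle; the one meant has the size given above.

How it is judged:
By the outcome, as a careful person would: the job done as asked, in the order asked, and still so for the second after the job is handed in, with the robot touching nothing.
It also fails if it takes over 45 s, if anything falls off the work surface, if the arm or the gripper's body presses on something with over 40 N, if the wrist force passes 120 N, or if a joint passes its speed limit or range.

### The arm

A 7-joint arm with a two-finger parallel gripper is mounted at the origin on a cart in front of the work surface, level with it; the furniture and walls round the work are solid. World frame = base frame: x ahead of the robot, y to its left, z up, the work surface at z = 0. Lengths are in m, angles in rad, forces in N, time in s.
With the tool pointing down it reaches from about 0.425 to 0.925 m from the base axis. Payload 6.8 kg.
Tool frame: the origin (TCP) lies at the very end of the fingers, on their centre line; the grasp point (between the pads) lies 19 mm behind it; z points along the fingers, x is the direction in which the jaws open and shut, and the axes are right-handed (so a half turn about z gives the same grasp; the last joint's range is limited). The gripper opens to 85 mm and grips with 20 to 120 N. Pads are 22 mm wide; open, the fingers measure 114 mm over their backs; the gripper's body (76 mm by 85 mm) begins 54 mm behind the grasp point. The pads swing forward as they close: fully open they stand 13 mm farther back than shut.
Start: joints at [1.006, 0.477, 0.022, 1.555, -0.011, 1.109, -0.083], TCP at [0.298, -0.606, 0.231] pointing down, gripper open.
Joint ranges: [-2.96, 2.96], [-0.34, 2.1], [-1.41, 1.46], [0.24, 2.44], [-1.37, 4.51], [0.17, 1.92], [-2.96, 2.96]. Speed limits (rad/s): [2.39, 2.39, 3.14, 3.14, 3.14, 3.14, 3.14].

### API

Orientations are given as a rotation vector (axis times angle).
In Python, from bench import get_obs, imaging, hand_in gives the robot as it stands.
- The arm moves only by the tool send_rows, never from a script. Its argument "motion" is a list of rows, each an object with "dp": the shift along the world's x, y, z in m, a list of three; "rot": the turn, a rotation vector about the world's x, y, z in rad, a list of three; "grip": the finger opening in m, from 0 to 0.0854. In form: [{"dp": [dx, dy, dz], "rot": [ax, ay, az], "grip": grip}, ...]. A call has 1 to 20 rows; each row shifts and turns the pose as measured when the row begins; what a row does not reach is not made up. A row lasts 1/8 s, in which the tool goes at most 62.5 mm and 10.7 degrees, less where a joint would pass 70% of its speed; a pose out of reach is approached as far as the arm can. A call is refused whole if a number of a shift passes 0.0625 or a number of a turn 0.188, either way. A call with a gripper value outside its range is refused whole. The fingers move at their own pace and stop on an object; "grip_force" is the grip in N (left out, the last holds). Time passes only in rows, so rows that do not move let the fingers close. It gives the time, the measured TCP pose, the force and the opening at its end, in the units of the state.
- get_obs(): the state, without advancing time (a new reading comes with each control period).
- imaging.grab_frame(name): name is "scene" or "top" or "wrist"; returns a dict with "img" (400x640x3 uint8, red, green, blue), "fx", "fy", "cx", "cy" (pixels), "R" (3x3) and "t" (3): a world point X has camera coordinates R X + t. Camera axes: x right, y down, z forward; pixel columns grow to the right and rows downward; lengths in m; the calibration is good to about 2 mm. A picture is of the moment at which its call begins. There is no depth.
- hand_in(): hands the job in, once; it reports no verdict.
The state is a dict: "clock": time; "joints": joint angles; "qvel": joint speeds; "tau": joint torques, N m; "tcp_pos": TCP position; "orientation": TCP orientation; "contact_force": force on the tool from outside, world axes, zero at the start; "moment": the same for the moment, N m; "grip_width": finger opening in m.
Only numpy, scipy, OpenCV 4.12 (cv2) and the standard library are available. Lean on these libraries where they do the work, as an engineer would, in place of code of your own. Each camera call takes 0.05 s, during which the arm holds its last target. There are 200 camera calls.

## Working session

There is one attempt and no reset: what is moved stays moved. The work goes in short steps, Python scripts to look and compute and a tool call to move; the robot and the scene stay as the last step left them, time stands still between calls to the robot, and variables do not carry over. Pictures are saved under pics/ and viewed, about 8 in all and at most 12, crops included, and the job is handed in when it is done.

Besides the shell and the picture viewer there is one more tool, called as name(argument=value, ...), one argument or row to a line, values as JSON. send_rows: Moves the arm, as the interface text tells. Its arguments: {"type":"object","properties":{"motion":{"type":"array","items":{"type":"object","properties":{"dp":{"type":"array","items":{"type":"number"}},"rot":{"type":"array","items":{"type":"number"}},"grip":{"type":"number"}}}},"grip_force":{"type":"number"}},"required":["motion"]}

```bash
mkdir -p pics; ls; python3 - <<'E'
from bench import get_obs, imaging
import cv2,json
for n in("scene","top"):
    f=imaging.grab_frame(n); cv2.imwrite(f"pics/{n}0.png",f["img"][:,:,::-1]); print(n,f["fx"],f["cx"],f["cy"],f["R"],f["t"])
print(get_obs())
E
```

```text
pics
scene 394.4396155397373 330.19981854702684 202.5805640819095 [[-0.65486348 -0.75570849 -0.00764944]
 [-0.58194986  0.51069798 -0.63286803]
 [ 0.48217029 -0.40999056 -0.7742219 ]] [0.39524524 0.3263762  0.78641767]
top 434.33621256415074 322.39478326800975 195.70203881449459 [[-0.01141735 -0.99985868 -0.01233988]
 [-0.99081452  0.0129753  -0.13460394]
 [ 0.13474503  0.01068971 -0.99082264]] [0.11145656 0.53580668 1.05074905]
{'clock': 0.1, 'joints': array([ 1.00590002,  0.47773411,  0.0223355 ,  1.55633947, -0.01149703,
        1.10928803, -0.08308427]), 'qvel': array([-4.77409460e-05, -2.32373754e-03, -1.67616463e-03, -1.56628543e-03,
       -9.26980299e-04, -1.20196103e-03,  5.28175186e-04]), 'tau': array([ 5.15152729e-03, -5.97749126e+01,  1.61358096e+00, -2.81952202e+01,
        1.27139868e-02,  5.03022806e-03, -5.87822774e-05]), 'tcp_pos': array([ 0.29748795, -0.60532381,  0.23041715]), 'orientation': array([-2.66611155e+00,  1.66031551e+00,  2.28036513e-03]), 'contact_force': array([-0.706318  , -0.16844626, -1.11102547]), 'moment': array([0.0308411 , 0.00573152, 0.0206376 ]), 'grip_width': 0.08537520253653036}
```

View pics/scene0.png

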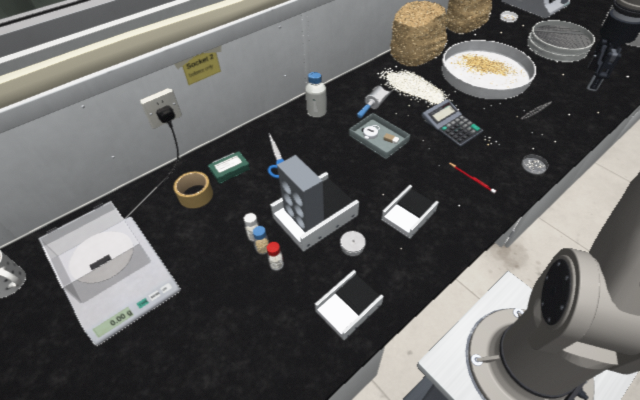

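View pics/top0.png

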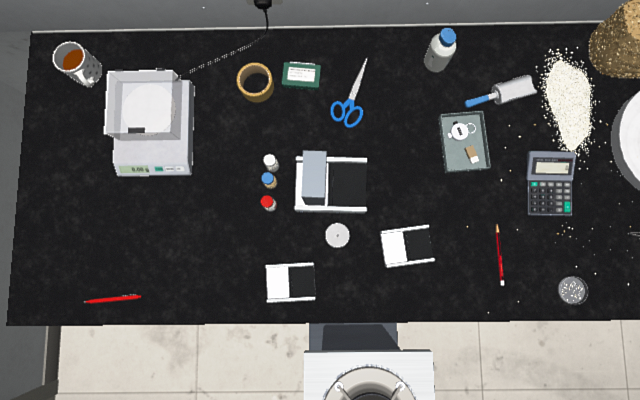

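The scene view shows the block at (303,192) on the largest cradle. The top view shows that cradle spanning columns 295–367 and rows 155–212, with the vials at (270,162), (269,181), (268,203) and the dish at (337,235). Tipping goes toward image right, roughly world −y.

```bash
cat > h.py <<'E'
import numpy as np,cv2
from bench import get_obs, imaging
from scipy.spatial.transform import Rotation as Ro
def ray(f,u,v,z):
    d=f["R"].T@np.array([(u-f["cx"])/f["fx"],(v-f["cy"])/f["fy"],1]); c=-f["R"].T@f["t"]
    return c+d*(z-c[2])/d[2]
def proj(f,X):
    p=f["R"]@np.array(X)+f["t"]; return np.array([f["fx"]*p[0]/p[2]+f["cx"],f["fy"]*p[1]/p[2]+f["cy"]])
E
python3 - <<'E'
from h import *
f=imaging.grab_frame("top"); g=imaging.grab_frame("scene")
a=cv2.resize(f["img"][140:260,255:380],None,fx=4.5,fy=4.5,interpolation=cv2.INTER_CUBIC)
b=cv2.resize(g["img"][145:275,235:375],None,fx=4,fy=4,interpolation=cv2.INTER_CUBIC)
cv2.imwrite("pics/topc.png",a[:,:,::-1]);cv2.imwrite("pics/scenec.png",b[:,:,::-1])
E
```

```text
(no output)
```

View pics/topc.png

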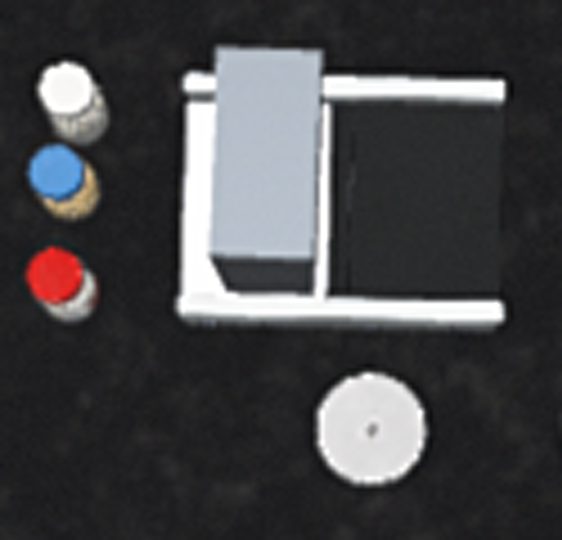

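View pics/scenec.png

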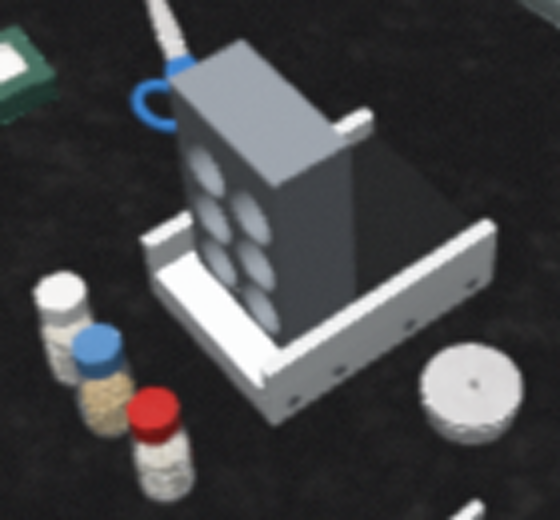

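The top crop shows the block's top face with corners (216,47), (324,50), (316,258), (211,254), and the cheeks run from x≈182 to 505. The scene crop confirms the wells face the vials and the dish sits beside the near cheek.

```bash
python3 - <<'E'
from h import *
f=imaging.grab_frame("top"); g=imaging.grab_frame("scene")
np.set_printoptions(precision=4,suppress=True)
T=lambda x,y,z:ray(f,255+(x+.5)/4.5-.5,140+(y+.5)/4.5-.5,z)
S=lambda x,y,z:ray(g,235+(x+.5)/4-.5,145+(y+.5)/4-.5,z)
for n,F,P in (("blk top",T,[(216,47),(324,50),(316,258),(211,254)]),("blk scene",S,[(241,39),(354,147),(277,186),(170,80)])):
    print(n,np.array([F(*p,.202) for p in P]))
print("cheek top view far L/R, near L/R (outer)",np.array([T(*p,.068) for p in [(183,74),(505,80),(178,316),(505,325)]]))
print("cheek top view inner",np.array([T(*p,.068) for p in [(505,101),(505,302),(180,297)]]))
print("cheek scene farR outer ,nearR outer, nearL outer, farL",np.array([S(*p,.068) for p in [(373,116),(496,226),(270,380),(142,237)]]))
print("dish",T(371,428,.026), S(471,385,.026))
for p in [(67,88),(57,172),(55,275)]: print("vial",T(*p,.078))
E
```

```text
blk top [[0.6144 0.1446 0.202 ]
 [0.6122 0.0929 0.202 ]
 [0.512  0.098  0.202 ]
 [0.5145 0.1474 0.202 ]]
blk scene [[0.6114 0.0961 0.202 ]
 [0.507  0.1014 0.202 ]
 [0.5125 0.1489 0.202 ]
 [0.6116 0.1451 0.202 ]]
cheek top view far L/R, near L/R (outer) [[ 0.6324  0.1703  0.068 ]
 [ 0.6265 -0.0058  0.068 ]
 [ 0.4992  0.1733  0.068 ]
 [ 0.4922 -0.0024  0.068 ]]
cheek top view inner [[ 0.6148 -0.0055  0.068 ]
 [ 0.5046 -0.0027  0.068 ]
 [ 0.5095  0.1722  0.068 ]]
cheek scene farR outer ,nearR outer, nearL outer, farL [[ 0.6148 -0.0024  0.068 ]
 [ 0.4943  0.0014  0.068 ]
 [ 0.4967  0.1768  0.068 ]
 [ 0.6311  0.1706  0.068 ]]
dish [0.4398 0.0695 0.026 ] [0.4381 0.0726 0.026 ]
vial [0.6232 0.2325 0.078 ]
vial [0.577  0.2377 0.078 ]
vial [0.5211 0.2384 0.078 ]
```

send_rows(
  motion=[
    {"dp": [0.026, 0.045, 0.01], "rot": [0, 0, -0.05], "grip": 0.0854},
    {"dp": [0.026, 0.045, 0.01], "rot": [0, 0, -0.05], "grip": 0.0854},
    {"dp": [0.026, 0.045, 0.01], "rot": [0, 0, -0.05], "grip": 0.0854},
    {"dp": [0.026, 0.045, 0.01], "rot": [0, 0, -0.05], "grip": 0.0854},
    {"dp": [0.026, 0.045, 0.01], "rot": [0, 0, -0.05], "grip": 0.0854},
    {"dp": [0.026, 0.045, 0.01], "rot": [0, 0, -0.05], "grip": 0.0854},
    {"dp": [0.026, 0.045, 0.01], "rot": [0, 0, -0.05], "grip": 0.0854},
    {"dp": [0.026, 0.045, 0.01], "rot": [0, 0, -0.05], "grip": 0.0854},
    {"dp": [0.026, 0.0, 0.0], "rot": [0, 0, -0.05], "grip": 0.0854},
    {"dp": [0.026, 0.0, 0], "rot": [0, 0, -0.05], "grip": 0.0854},
  ],
)

```text
clock: 1.55
tcp_pos: [0.561, -0.2326, 0.3143]
orientation: [-2.151, 2.288, -0.001]
contact_force: [0.5, 0.2, -0.2]
grip_width: 0.085
```

send_rows(
  motion=[
    {"dp": [0, 0, -0.01], "rot": [0.157, 0, 0.026], "grip": 0.0854},
    {"dp": [0, 0, -0.01], "rot": [0.157, 0, 0], "grip": 0.0854},
    {"dp": [0, 0, -0.01], "rot": [0.157, 0, 0], "grip": 0.0854},
    {"dp": [0, 0, -0.01], "rot": [0.157, 0, 0], "grip": 0.0854},
    {"dp": [0, 0, -0.01], "rot": [0.157, 0, 0], "grip": 0.0854},
    {"dp": [0, 0, -0.01], "rot": [0.157, 0, 0], "grip": 0.0854},
    {"dp": [0, 0, -0.01], "rot": [0.157, 0, 0], "grip": 0.0854},
    {"dp": [0, 0, -0.01], "rot": [0.157, 0, 0], "grip": 0.0854},
    {"dp": [0, 0, -0.01], "rot": [0.157, 0, 0], "grip": 0.0854},
    {"dp": [0, 0, -0.01], "rot": [0.157, 0, 0], "grip": 0.0854},
  ],
)

```text
clock: 2.8
tcp_pos: [0.5673, -0.2318, 0.2158]
orientation: [-1.158, 1.199, 1.23]
contact_force: [0.1, 0.6, -0.5]
grip_width: 0.0855
```

```bash
python3 - <<'E'
from h import *
g=imaging.grab_frame("scene"); cv2.imwrite("pics/s1.png",g["img"][:,:,::-1])
o=get_obs(); print(o["joints"].round(3),o["tcp_pos"].round(4)); print(Ro.from_rotvec(o["orientation"]).as_matrix().round(3))
E
```

```text
[ 0.908  1.099 -0.351  1.33  -0.874  1.891 -0.79 ] [ 0.565  -0.231   0.2085]
[[-0.029 -0.999  0.018]
 [ 0.055  0.016  0.998]
 [-0.998  0.03   0.055]]
```

View pics/s1.png

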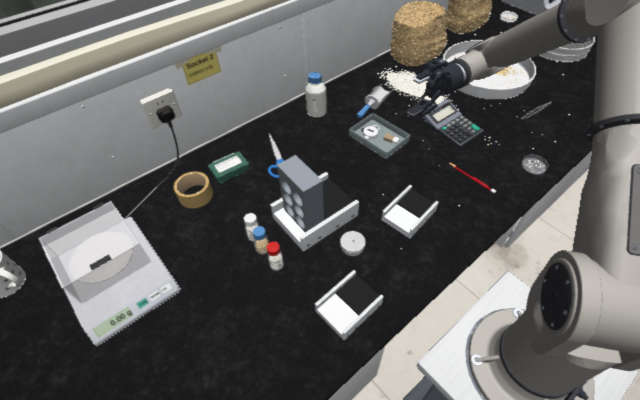

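The hand is at upper right, pointing horizontally along +y over the tray and calculator, and the cradle and block are untouched. Joint 6 is 1.89 of 1.92, so I'll finish with the tool tilted about 70° rather than horizontal. Next I go back to vertical and move over the block.

send_rows(
  motion=[
    {"dp": [0, 0, 0.012], "rot": [-0.162, 0, 0], "grip": 0.0854},
    {"dp": [0, 0, 0.012], "rot": [-0.162, 0, 0], "grip": 0.0854},
    {"dp": [0, 0, 0.012], "rot": [-0.162, 0, 0], "grip": 0.0854},
    {"dp": [0, 0, 0.012], "rot": [-0.162, 0, 0], "grip": 0.0854},
    {"dp": [0, 0, 0.012], "rot": [-0.162, 0, 0], "grip": 0.0854},
    {"dp": [0, 0, 0.012], "rot": [-0.162, 0, 0], "grip": 0.0854},
    {"dp": [0, 0.03, 0.012], "rot": [-0.162, 0, 0], "grip": 0.0854},
    {"dp": [0, 0.05, 0.012], "rot": [-0.162, 0, 0], "grip": 0.0854},
    {"dp": [0, 0.05, 0.0], "rot": [-0.162, 0, 0], "grip": 0.0854},
    {"dp": [0, 0.05, 0.0], "rot": [-0.162, 0, 0], "grip": 0.0854},
    {"dp": [0, 0.05, 0.0], "rot": [0, 0, 0], "grip": 0.0854},
    {"dp": [0, 0.05, 0.0], "rot": [0, 0, 0], "grip": 0.0854},
    {"dp": [0, 0.05, 0.0], "rot": [0, 0, 0], "grip": 0.0854},
    {"dp": [0, 0, 0.0], "rot": [0, 0, 0], "grip": 0.0854},
  ],
)

```text
clock: 4.6
tcp_pos: [0.5642, 0.1075, 0.3188]
orientation: [-2.184, 2.235, -0.15]
contact_force: [-0.6, -0.2, -0.2]
grip_width: 0.0859
```

```bash
cat > st.py <<'E'
from h import *
o=get_obs(); print(o["clock"],o["joints"].round(3),o["tcp_pos"].round(4),o["contact_force"].round(1),o["moment"].round(2),o["grip_width"]); print(Ro.from_rotvec(o["orientation"]).as_matrix().round(3))
E
python3 st.py
```

```text
4.6 [-0.112  0.222 -0.275  1.725  0.157  1.159 -2.033] [0.5642 0.1075 0.3188] [-0.6 -0.2 -0.2] [ 0.03  0.11 -0.03] 0.08592683574248079
[[-0.025 -0.997  0.076]
 [-0.998  0.021 -0.06 ]
 [ 0.058 -0.078 -0.995]]
```

send_rows(
  motion=[
    {"dp": [-0.002, 0.0145, -0.01], "rot": [0.06, 0.076, -0.01], "grip": 0.0854},
    {"dp": [0, 0, -0.03], "rot": [0, 0, 0], "grip": 0.0854},
    {"dp": [0, 0, -0.025], "rot": [0, 0, 0], "grip": 0.0854},
    {"dp": [0, 0, -0.02], "rot": [0, 0, 0], "grip": 0.0854},
    {"dp": [0, 0, 0], "rot": [0, 0, 0], "grip": 0.0854},
  ],
)

```text
clock: 5.22
tcp_pos: [0.5635, 0.1186, 0.2374]
orientation: [-2.177, 2.253, -0.014]
contact_force: [-0.1, -0.7, -0.5]
grip_width: 0.0852
```

```bash
python3 st.py; python3 - <<'E'
from h import *
g=imaging.grab_frame("scene")["img"]; w=imaging.grab_frame("wrist")["img"]
b=cv2.resize(g[95:275,215:395],(400,400),interpolation=cv2.INTER_CUBIC)
cv2.imwrite("pics/s2.png",np.hstack([b,cv2.resize(w,(400,250)) if 0 else cv2.resize(w[:,120:520],(400,400))])[:,:,::-1])
E
```

```text
5.225 [-0.096  0.319 -0.276  1.785  0.105  1.041 -2.016] [0.5635 0.1186 0.2374] [-0.1 -0.7 -0.5] [-0.03 -0.03  0.03] 0.08520465516345782
[[-0.034 -0.999  0.012]
 [-0.999  0.034 -0.001]
 [ 0.    -0.012 -1.   ]]
```

View pics/s2.png

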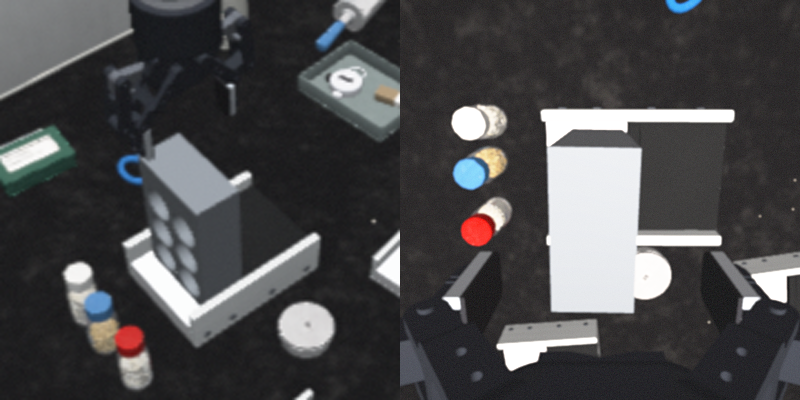

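In the scene half the fingers straddle above the block. In the wrist half the block spans columns 550–640 between pads at about 480 and 728, so it is about 3 mm towards +y of centre. I'll descend with that correction and close gently.

send_rows(
  motion=[
    {"dp": [-0.001, 0.0035, -0.02], "rot": [0, 0.012, 0], "grip": 0.0854},
    {"dp": [0, 0, -0.02], "rot": [0, 0, 0], "grip": 0.0854},
    {"dp": [0, 0, -0.017], "rot": [0, 0, 0], "grip": 0.0854},
    {"dp": [0, 0, -0.008], "rot": [0, 0, 0], "grip": 0.0854},
    {"dp": [0, 0, 0], "rot": [0, 0, 0], "grip": 0.06},
    {"dp": [0, 0, 0], "rot": [0, 0, 0], "grip": 0.055},
    {"dp": [0, 0, 0], "rot": [0, 0, 0], "grip": 0.052},
    {"dp": [0, 0, 0], "rot": [0, 0, 0], "grip": 0.049},
    {"dp": [0, 0, 0], "rot": [0, 0, 0], "grip": 0.045},
    {"dp": [0, 0, 0], "rot": [0, 0, 0], "grip": 0.045},
  ],
  grip_force=25,
)

```text
clock: 6.58
tcp_pos: [0.5657, 0.1236, 0.1738]
orientation: [-2.177, 2.254, -0.007]
contact_force: [1.4, -0.8, -1.6]
grip_width: 0.0498
```

```bash
python3 st.py
```

```text
6.575 [-0.109  0.393 -0.271  1.839  0.131  0.919 -2.045] [0.5657 0.1236 0.1738] [ 1.4 -0.8 -1.6] [ 0.15 -0.08  0.07] 0.04978887315207792
[[-0.035 -0.999  0.008]
 [-0.999  0.035  0.002]
 [-0.002 -0.008 -1.   ]]
```

```bash
cat > plan.py <<'E'
from h import *
import sys
P=np.array([.028,.9996,0]); FX=np.array([.5625,.0925,0]); H=float(sys.argv[3]) if len(sys.argv)>3 else 132
S0,D=6,20
def tcp(th):
    t=np.radians(th); s=max(S0,10*np.tan(t)) if th<60 else None
    n=np.array([np.cos(t),np.sin(t)]); u=np.array([-np.sin(t),np.cos(t)])
    F=np.array([s,42.]) if s is not None else np.array([0,52.])-D*u
    return F+25*n+H*u
o=get_obs(); z=Ro.from_rotvec(o["orientation"]).as_matrix()[:,2]
th=np.degrees(np.arctan2(z@P,-z[2])); q=np.array([(o["tcp_pos"]-FX)@P,o["tcp_pos"][2]])*1000
print("t",o["clock"],"theta",th.round(2),"meas p,z",q.round(1),"model",tcp(th).round(1),"force",o["contact_force"].round(1),"mom",o["moment"].round(2),"lat",((o["tcp_pos"]-FX)@[.9996,-.028,0]).round(4),"zx",z[0].round(3),"j6",o["joints"][5].round(3),"w",o["grip_width"].round(4))
end=float(sys.argv[1]);n=int(sys.argv[2]); a=np.linspace(th,end,n+1)
w=[tcp(x) for x in a]; w[0]=q
for i in range(n):
    d=w[i+1]-w[i]; print(a[i+1].round(1),"dy %.4f dz %.4f rx %.3f"%(d[0]/1e3,d[1]/1e3,np.radians(a[i+1]-a[i])))
E
python3 plan.py 30 10
```

```text
Traceback (most recent call last):
  File "plan.py", line 12, in <module>
    print("t",o["clock"],"theta",th.round(2),"meas p,z",q.round(1),"model",tcp(th).round(1),"force",o["contact_force"].round(1),"mom",o["moment"].round(2),"lat",((o["tcp_pos"]-FX)@[.9996,-.028,0]).round(4),"zx",z[0].round(3),"j6",o["joints"][5].round(3),"w",o["grip_width"].round(4))
                                                                                                                                                                                                                                                                  ^^^^^^^^^^^^^^^^^^^^^
AttributeError: 'float' object has no attribute 'round'
```

```bash
sed -i 's/o\["grip_width"\].round(4)/o["grip_width"]/' plan.py; python3 plan.py 30 12
```

```text
t 6.575 theta 0.12 meas p,z [ 31.2 173.8] model [ 30.7 174.1] force [ 1.4 -0.8 -1.6] mom [ 0.15 -0.08  0.07] lat 0.0023 zx 0.008 j6 0.919 w 0.04978887315207792
2.6 dy -0.0063 dz 0.0012 rx 0.043
5.1 dy -0.0058 dz 0.0007 rx 0.043
7.6 dy -0.0058 dz 0.0004 rx 0.043
10.1 dy -0.0058 dz 0.0002 rx 0.043
12.6 dy -0.0058 dz -0.0001 rx 0.043
15.1 dy -0.0058 dz -0.0003 rx 0.043
17.6 dy -0.0058 dz -0.0006 rx 0.043
20.0 dy -0.0058 dz -0.0008 rx 0.043
22.5 dy -0.0057 dz -0.0011 rx 0.043
25.0 dy -0.0057 dz -0.0013 rx 0.043
27.5 dy -0.0056 dz -0.0016 rx 0.043
30.0 dy -0.0056 dz -0.0018 rx 0.043
```

send_rows(
  motion=[
    {"dp": [0, -0.006, 0.0011], "rot": [0.043, -0.001, 0], "grip": 0.045},
    {"dp": [0, -0.0058, 0.0007], "rot": [0.043, -0.001, 0], "grip": 0.045},
    {"dp": [0, -0.0058, 0.0004], "rot": [0.043, -0.001, 0], "grip": 0.045},
    {"dp": [0, -0.0058, 0.0002], "rot": [0.043, -0.001, 0], "grip": 0.045},
    {"dp": [0, 0, 0], "rot": [0, 0, 0], "grip": 0.045},
  ],
)

```text
clock: 7.2
tcp_pos: [0.5648, 0.1003, 0.1761]
orientation: [-2.089, 2.159, 0.181]
contact_force: [0.1, -0.8, -1.8]
grip_width: 0.0495
```

```bash
python3 plan.py 30 9
```

```text
t 7.2 theta 10.23 meas p,z [  7.9 176.1] model [  7.2 176.3] force [ 0.1 -0.8 -1.8] mom [-0.82 -0.17 -0.05] lat 0.0021 zx 0.012 j6 0.859 w 0.049460198698902356
12.4 dy -0.0059 dz 0.0002 rx 0.038
14.6 dy -0.0051 dz -0.0003 rx 0.038
16.8 dy -0.0051 dz -0.0004 rx 0.038
19.0 dy -0.0051 dz -0.0006 rx 0.038
21.2 dy -0.0051 dz -0.0008 rx 0.038
23.4 dy -0.0050 dz -0.0010 rx 0.038
25.6 dy -0.0050 dz -0.0012 rx 0.038
27.8 dy -0.0050 dz -0.0014 rx 0.038
30.0 dy -0.0049 dz -0.0016 rx 0.038
```

send_rows(
  motion=[
    {"dp": [0, -0.0059, 0.0001], "rot": [0.038, -0.001, 0], "grip": 0.045},
    {"dp": [0, -0.0051, -0.0003], "rot": [0.038, -0.001, 0], "grip": 0.045},
    {"dp": [0, -0.0051, -0.0004], "rot": [0.038, -0.001, 0], "grip": 0.045},
    {"dp": [0, -0.0051, -0.0006], "rot": [0.038, -0.001, 0], "grip": 0.045},
    {"dp": [0, -0.0051, -0.0008], "rot": [0.038, -0.001, 0], "grip": 0.045},
    {"dp": [0, -0.005, -0.001], "rot": [0.038, -0.001, 0], "grip": 0.045},
    {"dp": [0, -0.005, -0.0012], "rot": [0.038, -0.001, 0], "grip": 0.045},
    {"dp": [0, -0.005, -0.0014], "rot": [0.038, -0.001, 0], "grip": 0.045},
    {"dp": [0, 0, 0], "rot": [0, 0, 0], "grip": 0.045},
  ],
)

```text
clock: 8.32
tcp_pos: [0.5639, 0.0608, 0.1702]
orientation: [-1.928, 1.973, 0.466]
contact_force: [-0.4, -2.0, -0.3]
grip_width: 0.0496
```

```bash
python3 plan.py 60 12; python3 - <<'E'
from h import *
f=imaging.grab_frame("top")["img"]; g=imaging.grab_frame("scene")["img"]
cv2.imwrite("pics/s3.png",np.hstack([cv2.resize(g[130:260,250:380],(400,400),interpolation=cv2.INTER_CUBIC),cv2.resize(f[130:250,260:380],(400,400),interpolation=cv2.INTER_CUBIC)])[:,:,::-1])
E
```

```text
t 8.325 theta 27.45 meas p,z [-31.7 170.2] model [-32.7 170.7] force [-0.4 -2.  -0.3] mom [-1.27  0.07  0.04] lat 0.0023 zx 0.015 j6 0.862 w 0.04961709777489388
30.2 dy -0.0071 dz -0.0015 rx 0.047
32.9 dy -0.0055 dz -0.0023 rx 0.047
35.6 dy -0.0051 dz -0.0025 rx 0.047
38.3 dy -0.0050 dz -0.0028 rx 0.047
41.0 dy -0.0048 dz -0.0031 rx 0.047
43.7 dy -0.0045 dz -0.0033 rx 0.047
46.4 dy -0.0043 dz -0.0036 rx 0.047
49.1 dy -0.0040 dz -0.0038 rx 0.047
51.9 dy -0.0037 dz -0.0041 rx 0.047
54.6 dy -0.0034 dz -0.0043 rx 0.047
57.3 dy -0.0030 dz -0.0045 rx 0.047
60.0 dy -0.0025 dz -0.0047 rx 0.047
```

View pics/s3.png

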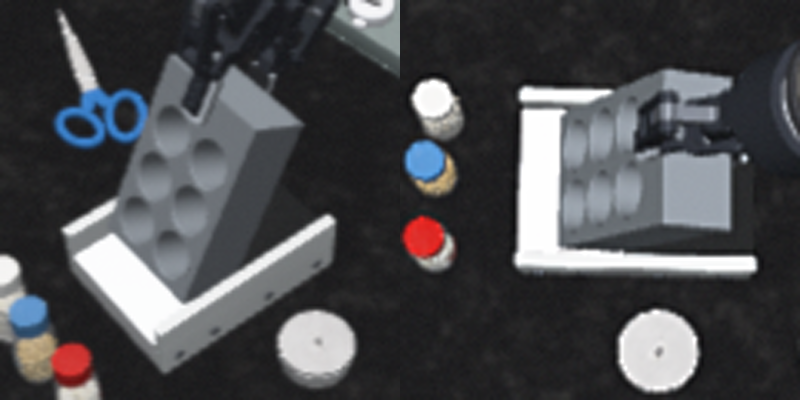

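Both halves show the block tilted about 27° and held, with its foot at the fence, square in the cradle, and the vials and dish undisturbed. Forces are small, so I continue.

send_rows(
  motion=[
    {"dp": [0, -0.0065, -0.0016], "rot": [0.047, -0.002, 0], "grip": 0.045},
    {"dp": [0, -0.0055, -0.0023], "rot": [0.047, -0.002, 0], "grip": 0.045},
    {"dp": [0, -0.0051, -0.0025], "rot": [0.047, -0.002, 0], "grip": 0.045},
    {"dp": [0, -0.005, -0.0028], "rot": [0.047, -0.002, 0], "grip": 0.045},
    {"dp": [0, -0.0048, -0.0031], "rot": [0.047, -0.002, 0], "grip": 0.045},
    {"dp": [0, -0.0045, -0.0033], "rot": [0.047, -0.002, 0], "grip": 0.045},
    {"dp": [0, 0, 0], "rot": [0, 0, 0], "grip": 0.045},
  ],
)

```text
clock: 9.3
tcp_pos: [0.5637, 0.0317, 0.1546]
orientation: [-1.765, 1.782, 0.686]
contact_force: [-2.0, -2.0, 1.6]
grip_width: 0.0494
```

```bash
python3 plan.py 60 7
```

```text
t 9.3 theta 43.3 meas p,z [-60.7 154.6] model [-62.9 155.2] force [-2.  -2.   1.6] mom [-0.93  0.45  0.2 ] lat 0.0029 zx 0.02 j6 0.938 w 0.04937939505304968
45.7 dy -0.0060 dz -0.0025 rx 0.042
48.1 dy -0.0036 dz -0.0033 rx 0.042
50.5 dy -0.0034 dz -0.0035 rx 0.042
52.8 dy -0.0031 dz -0.0037 rx 0.042
55.2 dy -0.0029 dz -0.0038 rx 0.042
57.6 dy -0.0025 dz -0.0040 rx 0.042
60.0 dy -0.0022 dz -0.0042 rx 0.042
```

send_rows(
  motion=[
    {"dp": [0, -0.0055, -0.0026], "rot": [0.042, -0.001, 0], "grip": 0.045},
    {"dp": [0, -0.0038, -0.0033], "rot": [0.042, -0.001, 0], "grip": 0.045},
    {"dp": [0, -0.0035, -0.0035], "rot": [0.042, -0.001, 0], "grip": 0.045},
    {"dp": [0, -0.0032, -0.0037], "rot": [0.042, -0.001, 0], "grip": 0.045},
    {"dp": [0, -0.003, -0.0038], "rot": [0.042, -0.001, 0], "grip": 0.045},
    {"dp": [0, -0.0026, -0.004], "rot": [0.042, -0.001, 0], "grip": 0.045},
    {"dp": [0, 0, 0], "rot": [0, 0, 0], "grip": 0.045},
  ],
)

```text
clock: 10.18
tcp_pos: [0.5639, 0.0099, 0.1324]
orientation: [-1.586, 1.6, 0.874]
contact_force: [-0.2, -0.6, 0.5]
grip_width: 0.0497
```

```bash
python3 plan.py 70 5; python3 - <<'E'
from h import *
f=imaging.grab_frame("top")["img"]; g=imaging.grab_frame("scene")["img"]
cv2.imwrite("pics/s4.png",np.hstack([cv2.resize(g[130:260,250:380],(400,400),interpolation=cv2.INTER_CUBIC),cv2.resize(f[130:250,260:380],(400,400),interpolation=cv2.INTER_CUBIC)])[:,:,::-1])
E
```

```text
t 10.175 theta 58.67 meas p,z [-82.5 132.4] model [-83.3 132. ] force [-0.2 -0.6  0.5] mom [-0.59  0.37  0.08] lat 0.0038 zx 0.024 j6 1.046 w 0.04965796295866343
60.9 dy -0.0032 dz -0.0041 rx 0.040
63.2 dy -0.0029 dz -0.0034 rx 0.040
65.5 dy -0.0028 dz -0.0036 rx 0.040
67.7 dy -0.0027 dz -0.0037 rx 0.040
70.0 dy -0.0025 dz -0.0038 rx 0.040
```

View pics/s4.png

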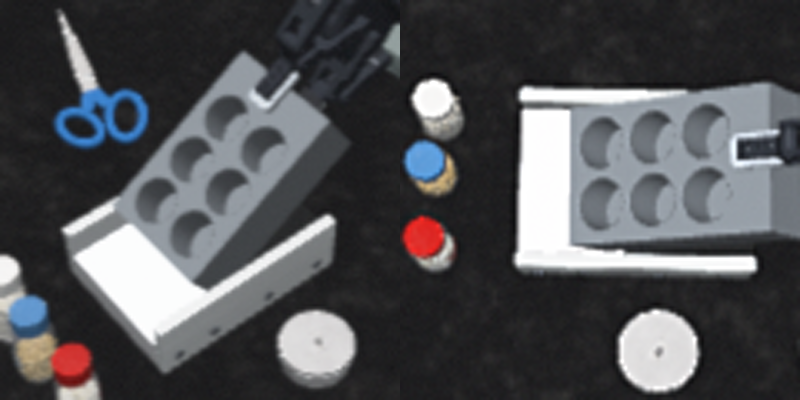

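Both halves show the block at about 59°, square between the cheeks, foot on the step behind the fence, bystanders untouched. I continue pivoting about the fence edge.

send_rows(
  motion=[
    {"dp": [0, -0.0032, -0.0038], "rot": [0.04, -0.001, 0], "grip": 0.045},
    {"dp": [0, -0.0029, -0.0035], "rot": [0.04, -0.001, 0], "grip": 0.045},
    {"dp": [0, -0.0028, -0.0036], "rot": [0.04, -0.001, 0], "grip": 0.045},
    {"dp": [0, -0.0027, -0.0037], "rot": [0.04, -0.001, 0], "grip": 0.045},
    {"dp": [0, -0.0025, -0.0038], "rot": [0.04, -0.001, 0], "grip": 0.045},
    {"dp": [0, 0, 0], "rot": [0, 0, 0], "grip": 0.045},
  ],
)

```text
clock: 11.02
tcp_pos: [0.5641, -0.0044, 0.1129]
orientation: [-1.441, 1.45, 1.001]
contact_force: [0.1, 0.3, 0.4]
grip_width: 0.0497
```

```bash
python3 plan.py 82 6
```

```text
t 11.025 theta 70.76 meas p,z [-96.8 112.9] model [-97.5 112.5] force [0.1 0.3 0.4] mom [-0.49  0.28  0.02] lat 0.0044 zx 0.026 j6 1.15 w 0.04970962712981344
72.6 dy -0.0026 dz -0.0036 rx 0.033
74.5 dy -0.0018 dz -0.0033 rx 0.033
76.4 dy -0.0017 dz -0.0033 rx 0.033
78.3 dy -0.0016 dz -0.0034 rx 0.033
80.1 dy -0.0015 dz -0.0034 rx 0.033
82.0 dy -0.0014 dz -0.0035 rx 0.033
```

send_rows(
  motion=[
    {"dp": [-0.0004, -0.0024, -0.0036], "rot": [0.033, -0.001, 0], "grip": 0.045},
    {"dp": [-0.0004, -0.0018, -0.0033], "rot": [0.033, -0.001, 0], "grip": 0.045},
    {"dp": [-0.0004, -0.0017, -0.0033], "rot": [0.033, -0.001, 0], "grip": 0.045},
    {"dp": [-0.0004, -0.0016, -0.0034], "rot": [0.033, -0.001, 0], "grip": 0.045},
    {"dp": [0, -0.0015, -0.0034], "rot": [0.033, -0.001, 0], "grip": 0.045},
    {"dp": [0, 0, 0], "rot": [0, 0, 0], "grip": 0.045},
  ],
)

```text
clock: 11.78
tcp_pos: [0.5634, -0.0137, 0.0948]
orientation: [-1.315, 1.323, 1.093]
contact_force: [1.1, 1.2, -0.7]
grip_width: 0.0493
```

```bash
python3 plan.py 90 4; python3 - <<'E'
from h import *
f=imaging.grab_frame("top")["img"]; g=imaging.grab_frame("scene")["img"]
cv2.imwrite("pics/s5.png",np.hstack([cv2.resize(g[100:260,260:420],(400,400),interpolation=cv2.INTER_CUBIC),cv2.resize(f[110:270,280:440],(400,400),interpolation=cv2.INTER_CUBIC)])[:,:,::-1])
E
```

```text
t 11.775 theta 80.85 meas p,z [-106.2   94.8] model [-106.6   94.5] force [ 1.1  1.2 -0.7] mom [-0.83  0.23 -0.28] lat 0.0039 zx 0.029 j6 1.243 w 0.049277232873009245
83.1 dy -0.0021 dz -0.0046 rx 0.040
85.4 dy -0.0014 dz -0.0044 rx 0.040
87.7 dy -0.0013 dz -0.0044 rx 0.040
90.0 dy -0.0011 dz -0.0045 rx 0.040
```

View pics/s5.png

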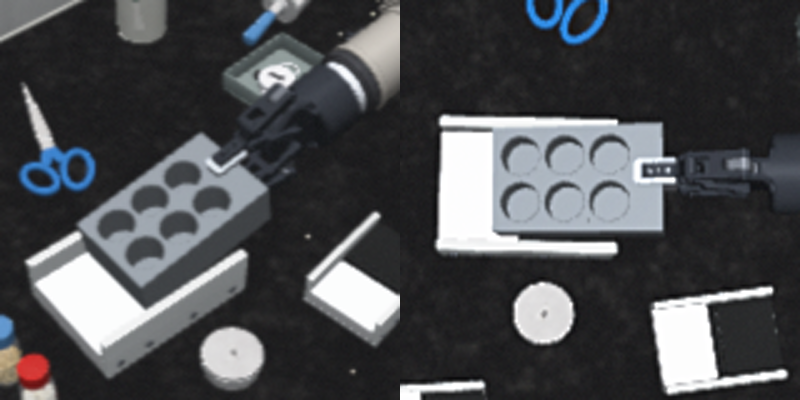

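The left half shows the block at about 81°, with the hand clear of the tray and the small cradle. The right half shows the block (columns 497–662, rows 123–232) centred between the cheeks. I now loosen the jaws so that the block rides on the lower finger, then lower it.

send_rows(
  motion=[
    {"dp": [0, 0, 0], "rot": [0, 0, 0], "grip": 0.051},
    {"dp": [0, 0, 0], "rot": [0, 0, 0], "grip": 0.0525},
    {"dp": [0, 0, 0], "rot": [0, 0, 0], "grip": 0.054},
    {"dp": [0, 0, 0], "rot": [0, 0, 0], "grip": 0.0555},
    {"dp": [0, 0, 0], "rot": [0, 0, 0], "grip": 0.057},
    {"dp": [0, 0, 0], "rot": [0, 0, 0], "grip": 0.0585},
    {"dp": [0, 0, 0], "rot": [0, 0, 0], "grip": 0.06},
    {"dp": [0, 0, 0], "rot": [0, 0, 0], "grip": 0.06},
  ],
)

```text
clock: 12.88
tcp_pos: [0.5628, -0.0135, 0.0945]
orientation: [-1.324, 1.325, 1.089]
contact_force: [0.4, 1.6, -2.8]
grip_width: 0.06
```

```bash
python3 plan.py 90 1
```

```text
t 12.875 theta 80.41 meas p,z [-105.9   94.5] model [-106.3   95.3] force [ 0.4  1.6 -2.8] mom [-1.52  0.08 -0.  ] lat 0.0032 zx 0.026 j6 1.24 w 0.06000271235891741
90.0 dy -0.0061 dz -0.0175 rx 0.167
```

send_rows(
  motion=[
    {"dp": [0, -0.0003, -0.002], "rot": [0, 0, 0], "grip": 0.06},
    {"dp": [0, -0.0003, -0.002], "rot": [0, 0, 0], "grip": 0.06},
    {"dp": [0, -0.0003, -0.002], "rot": [0, 0, 0], "grip": 0.06},
    {"dp": [0, -0.0003, -0.002], "rot": [0, 0, 0], "grip": 0.06},
    {"dp": [0, -0.0003, -0.002], "rot": [0, 0, 0], "grip": 0.06},
    {"dp": [0, 0, 0], "rot": [0, 0, 0], "grip": 0.06},
  ],
)

```text
clock: 13.62
tcp_pos: [0.5627, -0.0152, 0.0835]
orientation: [-1.324, 1.325, 1.09]
contact_force: [0.4, 1.7, -2.8]
grip_width: 0.0598
```

```bash
python3 plan.py 90 1
```

```text
t 13.625 theta 80.41 meas p,z [-107.6   83.5] model [-106.3   95.3] force [ 0.4  1.7 -2.8] mom [-1.54  0.06 -0.05] lat 0.0032 zx 0.026 j6 1.237 w 0.059790466964795695
90.0 dy -0.0044 dz -0.0065 rx 0.167
```

send_rows(
  motion=[
    {"dp": [0, -0.0001, -0.0015], "rot": [0, 0, 0], "grip": 0.06},
    {"dp": [0, -0.0001, -0.0015], "rot": [0, 0, 0], "grip": 0.06},
    {"dp": [0, 0, -0.0015], "rot": [0, 0, 0], "grip": 0.06},
    {"dp": [0, 0, -0.001], "rot": [0, 0, 0], "grip": 0.06},
    {"dp": [0, 0, 0], "rot": [0, 0, 0], "grip": 0.06},
  ],
)

```text
clock: 14.25
tcp_pos: [0.5628, -0.0153, 0.0777]
orientation: [-1.324, 1.325, 1.09]
contact_force: [-0.9, 1.9, -2.4]
grip_width: 0.0599
```

send_rows(
  motion=[
    {"dp": [0, 0, -0.001], "rot": [0, 0, 0], "grip": 0.06},
    {"dp": [0, 0, -0.001], "rot": [0, 0, 0], "grip": 0.06},
    {"dp": [0, 0, 0], "rot": [0, 0, 0], "grip": 0.06},
  ],
)

```text
clock: 14.62
tcp_pos: [0.5633, -0.0155, 0.0768]
orientation: [-1.323, 1.323, 1.089]
contact_force: [-0.1, 0.2, 0.3]
grip_width: 0.0599
```

send_rows(
  motion=[
    {"dp": [0, 0, -0.0015], "rot": [0, 0, 0], "grip": 0.062},
    {"dp": [0, 0, -0.001], "rot": [0, 0, 0], "grip": 0.063},
    {"dp": [0, 0, 0], "rot": [0, 0, 0], "grip": 0.063},
  ],
)

```text
clock: 15.0
tcp_pos: [0.5635, -0.0157, 0.0746]
orientation: [-1.323, 1.322, 1.089]
contact_force: [-0.8, 0.1, 0.2]
grip_width: 0.063
```

```bash
python3 plan.py 90 1; python3 - <<'E'
from h import *
f=imaging.grab_frame("top")["img"]; g=imaging.grab_frame("scene")["img"]
cv2.imwrite("pics/s6.png",np.hstack([cv2.resize(g[110:260,270:420],(400,400),interpolation=cv2.INTER_CUBIC),cv2.resize(f[130:230,285:385],(400,400),interpolation=cv2.INTER_CUBIC)])[:,:,::-1])
E
```

```text
t 15.0 theta 80.52 meas p,z [-108.1   74.6] model [-106.3   95.1] force [-0.8  0.1  0.2] mom [-1.03  0.08  0.06] lat 0.0041 zx 0.027 j6 1.235 w 0.06297868355444988
90.0 dy -0.0039 dz 0.0024 rx 0.166
```

View pics/s6.png

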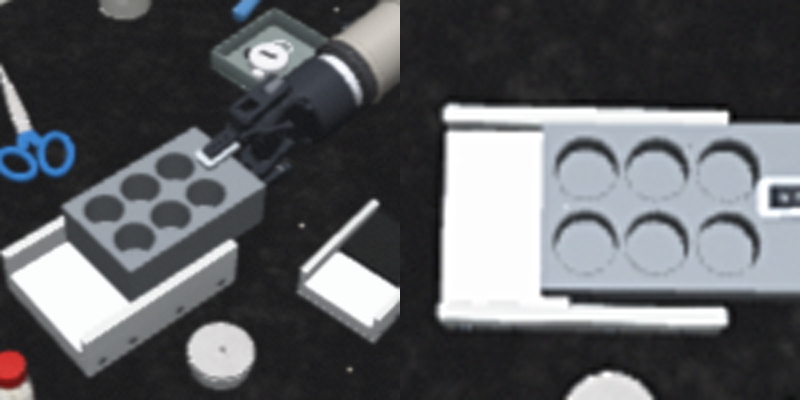

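send_rows(
  motion=[
    {"dp": [0, -0.006, 0.0005], "rot": [0, 0, 0], "grip": 0.063},
    {"dp": [0, -0.008, 0.0007], "rot": [0, 0, 0], "grip": 0.063},
    {"dp": [0, -0.01, 0.0008], "rot": [0, 0, 0], "grip": 0.063},
    {"dp": [0, -0.01, 0.0008], "rot": [0, 0, 0], "grip": 0.063},
    {"dp": [0, -0.01, 0.001], "rot": [0, 0, 0], "grip": 0.063},
    {"dp": [0, -0.015, 0.002], "rot": [0, 0, 0], "grip": 0.063},
    {"dp": [0, -0.015, 0.01], "rot": [0, 0, 0], "grip": 0.063},
    {"dp": [0, -0.02, 0.03], "rot": [0, 0, 0], "grip": 0.063},
    {"dp": [0, -0.02, 0.04], "rot": [0, 0, 0], "grip": 0.063},
    {"dp": [0, -0.02, 0.04], "rot": [0, 0, 0], "grip": 0.063},
    {"dp": [0, 0, 0], "rot": [0, 0, 0], "grip": 0.063},
  ],
)

```text
clock: 16.48
tcp_pos: [0.5632, -0.1611, 0.2068]
orientation: [-1.322, 1.325, 1.085]
contact_force: [-0.2, -0.1, -0.3]
grip_width: 0.0629
```

```bash
python3 st.py; python3 - <<'E'
from h import *
f=imaging.grab_frame("top")["img"]; g=imaging.grab_frame("scene")["img"]
cv2.imwrite("pics/s7.png",np.hstack([cv2.resize(g[110:260,250:400],(400,400),interpolation=cv2.INTER_CUBIC),cv2.resize(f[130:230,295:395],(400,400),interpolation=cv2.INTER_CUBIC)])[:,:,::-1])
E
```

```text
16.475 [ 1.014  0.996 -0.612  1.499 -0.673  1.564 -0.83 ] [ 0.5632 -0.1611  0.2068] [-0.2 -0.1 -0.3] [-1.03  0.04 -0.06] 0.06293192487209283
[[ 0.024 -0.999  0.03 ]
 [-0.168  0.026  0.986]
 [-0.986 -0.028 -0.167]]
```

View pics/s7.png

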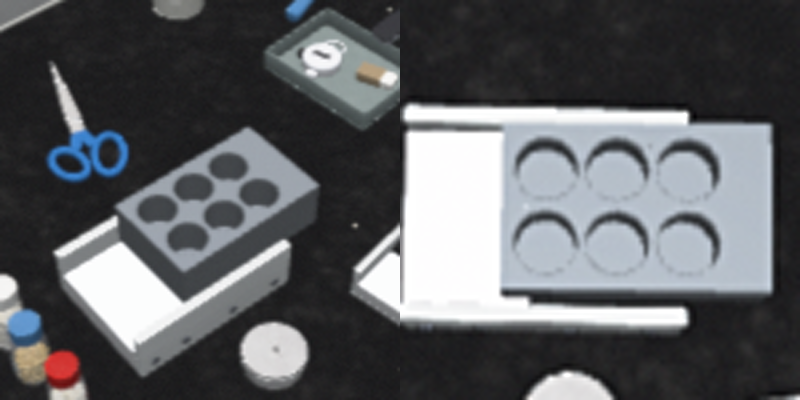

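The block lies flat with its wells up. In the right half its top face corners are at (502,123), (773,124), (773,293), (502,291). I'll measure the overhang and yaw from these.

```bash
python3 - <<'E'
from h import *
f=imaging.grab_frame("top"); g=imaging.grab_frame("scene")
P=np.array([.028,.9996]);Q=np.array([.9996,-.028]);FX=np.array([.5625,.0925])
def pr(n,c):
    d=np.array([r[:2] for r in c])-FX; print(n,(np.c_[d@P,d@Q]*1000).round(1))
pr("blk top",[ray(f,295+(x-399.5)/4-.5,130+(y+.5)/4-.5,.102) for x,y in [(502,123),(773,124),(773,293),(502,291)]])
k=150/400
pr("blk scene",[ray(g,250+(x+.5)*k-.5,110+(y+.5)*k-.5,.102) for x,y in [(117,207),(248,127),(320,187),(183,272)]])
pr("cheek ends top",[ray(f,295+(x-399.5)/4-.5,130+(y+.5)/4-.5,.068) for x,y in [(688,112),(688,331)]])
pr("cheek end scene",[ray(g,250+(x+.5)*k-.5,110+(y+.5)*k-.5,.068) for x,y in [(291,243),(140,348)]])
E
```

```text
blk top [[  17.5   50.2]
 [-143.4   51.8]
 [-143.   -49.2]
 [  15.8  -50.4]]
blk scene [[  19.3   47.5]
 [-139.5   50.2]
 [-139.3  -52.3]
 [  19.5  -49.7]]
cheek ends top [[-95.9  66.1]
 [-96.3 -69. ]]
cheek end scene [[-94.  -65.2]
 [ 83.2 -69.5]]
```

```bash
python3 -c "
from bench import hand_in; print(hand_in())"
```

```text
the job is handed in; nothing more can be done
None
```

The vial block now lies flat on the rubber bed with its wells up, and I handed the job in at about 16.5 s.

**How it was done:** I gripped the block's plain top end at 25 N and tipped it over the fence edge to about 81°. I then loosened the jaws so it rested on the lower finger. I lowered it in steps of 1 to 2 mm until the load on the finger was gone, then backed the hand away. Measured tool forces stayed at about 3 N or less.

**Last checks (top / scene camera):**

| Check | Top | Scene | Wanted |
|---|---|---|---|
| Foot behind the fence edge | about 17 mm | about 19 mm | 10 to 30 mm |
| Top end past the bed | about 48 mm | about 44 mm | 35 to 55 mm |

- **Position:** the block is centred between the cheeks to about 1 mm, and its yaw is about 1° or less.
- **Bystanders:** the vials and the dish look unmoved in the last pictures, though I did not re-measure them.
- **Disagreement:** the two cameras differ by 2 to 4 mm. No check failed.

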